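# Take the stock photo of a spice jar

## Task

Take the pantry's stock photo of the spice jar with the green label. Stand it upright in the middle of the coaster in front of the little camera and let go, then gently press the camera's red button to its halfway stop and keep it there until the lens has run all the way out (about two seconds); only then press it fully down to take the picture, and let it come up again. Leave the jar standing on the coaster and do not disturb the other two spice jars.

Things in the scene. Friction and masses are not known exactly. Their poses are not given: they have to be found in the camera images.
- spice_2_mid (a point): centre (half-way up) of the jar to photograph: loose round clear spice jar, 45 mm diameter, 106 mm tall, 0.07 to 0.17 kg, green screw cap (45 mm diameter, top 20 mm) and the only GREEN label, turned towards the robot. z axis up along the jar; its underside is 53 mm below this point
- spice_0_mid (a point): centre (half-way up) of a bystander jar of the same size with green cap and a beige-brown label; leave it alone
- spice_1_mid (a point): centre (half-way up) of a bystander jar of the same size with green cap and a cream label with a red band; leave it alone
- photo_spot (a point): centre of the top face of the round cork coaster (92 mm diameter, its top 16 mm above the worktop) fixed on one end of a dark wooden tray 120 x 290 mm, 8 mm thick, which is fixed to the worktop. Axes: z up, y along the tray's length from the coaster towards the camera, whose post stands 180 mm away in +y
- stand: the tray with coaster, post and camera, fixed to the worktop; origin under the middle of the tray, axes as photo_spot. The camera is a grey box, 88 mm (x) by 40 mm (y) by 60 mm high, 90 mm from the origin in +y, its lens looking along -y at the coaster. Its post is clamped at a different height each time, up to 25 mm apart, and this height is not reported
- shutter_foot (a point): point at worktop level straight below the centre of the red button on top of the camera (axes as photo_spot). The top of the unpressed button is 0.120 to 0.146 m above this point, depending on the camera's height: feel for it. It is a round cap, 25 mm diameter, standing 13 mm proud of the collar round it, pressed straight down from above
- shutter (a joint): first stage of the red button, m, positive when pressed: 0 up, 0.004 at the halfway stop. Soft spring: 1.2 N at first, 2.5 N just before the halfway stop
- release (a joint): second stage of the same red button, m: 0 until more than 9 N is put on it (so between 2.5 and 9 N the button rests on its halfway stop), 0.004 fully down, at 12 N. It takes the picture. Both stages spring back when released, so fully down the cap is 8 mm below its free height
- lens (a joint): how far the black lens barrel has run out of the camera towards the coaster, m: 0 at rest, 0.010 in focus. By itself it creeps out while the button is held at its halfway stop, and needs about 1.5 s for it; it creeps back when the button is let up
- spice_2: the same jar as spice_2_mid; origin at the centre of its underside
There are look-alikes about, which are no part of the job. What is shaped like the spice_2 but purple is not meant.

How it is judged (in metres and radians):
On the way, in this order (a step that is already met when the one before it is completed fails the run):
1. the green-labelled jar stands upright in the middle of the coaster and is let go (horizontal distance between spice_2_mid and photo_spot below 0.018 m and z of spice_2_mid in the frame of photo_spot between 0.047 and 0.06 m and angle between spice_2_mid's own z axis and vertical below 0.1 rad and contact force between the fingers and spice_2 below 0.2 N and linear speed of spice_2 below 0.02 m/s), for 0.3 s.
2. the button is at its halfway stop, not beyond, and the lens has run out (horizontal distance between spice_2_mid and photo_spot below 0.018 m and z of spice_2_mid in the frame of photo_spot between 0.047 and 0.06 m and angle between spice_2_mid's own z axis and vertical below 0.1 rad and value of joint shutter above 0.0032 m and value of joint release below 0.001 m and value of joint lens above 0.0088 m), for 0.3 s.
3. the button is pressed fully down with the jar on its spot (horizontal distance between spice_2_mid and photo_spot below 0.018 m and z of spice_2_mid in the frame of photo_spot between 0.047 and 0.06 m and angle between spice_2_mid's own z axis and vertical below 0.1 rad and value of joint release above 0.003 m and value of joint lens above 0.008 m), for 0.05 s.
At the end, for the whole second after the job is handed in: The green-labelled jar stands upright (within 0.1 rad) and still on the coaster, its axis within 18 mm of the coaster's centre, released; the button is back up (both stages within 1 mm) (all of step 1 and value of joint each of shutter, release below 0.001 m); the robot touches nothing.
It fails at once if the button was pushed past its halfway stop (more than 2 mm into the second stage) before the lens had run out (8 mm) (value of joint release above 0.002 m and value of joint lens below 0.008 m).
It fails at once if the picture was taken without the jar upright on the middle of the coaster (value of joint release above 0.002 m and (horizontal distance between spice_2_mid and photo_spot above 0.022 m or angle between spice_2_mid's own z axis and vertical above 0.15 rad or z of spice_2_mid in the frame of photo_spot above 0.065 m)).
It fails at once if the fingers pressed the camera, its button or its tray with more than 40 N (contact force between the fingers and stand above 40 N).
It fails at once if another spice jar was moved more than 25 mm or tipped (distance of any of spice_0_mid, spice_1_mid from where it was at the start of the episode above 0.025 m or angle between any of spice_0_mid, spice_1_mid's own z axis and vertical above 0.3 rad).
It also fails if it takes over 54 s, if anything falls off the work surface, if the arm or the gripper's body presses on something with over 40 N, if the wrist force passes 120 N, or if a joint passes its speed limit or range.

## Robot

A 6-joint arm with a two-finger parallel gripper is mounted at the origin on a cart in front of the work surface, level with it; the furniture and walls round the work are solid. World frame = base frame: x ahead of the robot, y to its left, z up, the work surface at z = 0. Lengths are in mm, angles in rad, forces in N, time in s.
With the tool pointing down it reaches from about 400 to 925 mm from the base axis. Payload 12.5 kg.
Tool frame: the origin (TCP) lies on the mounting face of the last link; the fingertips stand 190 mm ahead of it and the grasp point (between the pads) lies 171 mm ahead of it; x points along the fingers, y is the direction in which the jaws open and shut, and the axes are right-handed (so a half turn about x gives the same grasp; the last joint's range is limited). The gripper opens to 95 mm and grips with 3 to 60 N. Pads are 20 mm wide; open, the fingers measure 119 mm over their backs; the gripper's body (75 mm by 180 mm) begins 59 mm behind the grasp point.
Start: joints at [-1.225, 0.491, 1.559, -0, 1.092, -0.106], TCP at [272.884, -562.28, 404.761] pointing down, gripper open.
Joint ranges: [-3.1, 3.1], [-0.84, 2.19], [0.05, 2.79], [-1.13, 4.28], [0.06, 2.93], [-2.69, 2.69]. Speed limits (rad/s): [2.22, 2.22, 2.79, 3.14, 3.14, 3.14].

## Interface

Orientations are given as [roll, pitch, yaw] about the fixed x, y, z axes, in that order (R = Rz(yaw) Ry(pitch) Rx(roll)).
In Python, from cell import env, eyes gives the robot as it stands. The module is installed in compiled form; this text tells all that it offers.
- The arm moves only by the tool jog_arm, never from a script. Its argument "deltas" is one flat list of numbers, 7 for each row, row after row: the shift along the tool's x, y, z in mm, then the turn, a rotation vector about the tool's x, y, z in rad, then the opening, from 0 (shut) to 1 (fully open). A call has 1 to 10 rows; each row shifts and turns the pose as measured when the row begins, along the tool's axes as they then stand; what a row does not reach is not made up. A row lasts 1/8 s, in which the tool goes at most 62.5 mm and 10.7 degrees, less where a joint would pass 70% of its speed; a pose out of reach is approached as far as the arm can. A call is refused whole if a number of a shift passes 62.5 or a number of a turn 0.188, either way. A call with a gripper value outside its range is refused whole. The fingers move at their own pace and stop on an object; the grip force is fixed at half the most. Time passes only in rows, so rows that do not move let the fingers close. It gives the time, the measured TCP pose, the force and the opening at its end, in the units of the state.
- env.state(): the state, without advancing time (a new reading comes with each control period).
- eyes.read_camera(name): name is "scene" or "top" or "wrist"; returns a dict with "image" (480x640x3 uint8, red, green, blue), "fovy" (degrees; the focal length in pixels is half the picture's height over the tangent of half this angle, whatever the lens; pixels are square), "cx", "cy" (the principal point, pixels), "world_from_camera" (4x4, takes a point from camera to world coordinates). Camera axes: x right, y up, looking along -z (the intrinsics and any distortion apply to the point x, -y, -z); pixel columns grow to the right and rows downward; lengths in mm; the calibration is good to about 2 mm. A picture is of the moment at which its call begins. There is no depth.
- env.job_done(): hands the job in, once; it reports no verdict.
The state is a dict: "t": time; "joints": joint angles; "qvel": joint speeds; "tau": joint torques, N m; "eef_pos": TCP position; "tcp_rot": TCP orientation; "ft_force": force on the tool from outside, world axes, zero at the start; "moment": the same for the moment, N m; "opening": opening from 0.0 (shut) to 1.0 (fully open).
Only numpy, scipy, OpenCV 4.12 (cv2) and the standard library are available. Lean on these libraries where they do the work, as an engineer would, in place of code of your own. Each camera call takes 0.05 s, during which the arm holds its last target.

## Working session

There is one attempt and no reset: what is moved stays moved. The work goes in short steps, Python scripts to look and compute and a tool call to move; the robot and the scene stay as the last step left them, time stands still between calls to the robot, and variables do not carry over. Pictures are saved under pics/ and viewed, and the job is handed in when it is done.

Besides the shell and the picture viewer there is one more tool, called after "Emit:" as a command line: name --argument value ..., lists and objects as JSON in quotes. jog_arm: Moves the arm, as the interface text tells. Its arguments: {"type":"object","properties":{"deltas":{"type":"array","items":{"type":"number"}}},"required":["deltas"]}

```bash
mkdir -p pics; cat > h.py <<'E'
import numpy as np, cv2
from cell import env, eyes
def snap(n,tag):
    c=eyes.read_camera(n); cv2.imwrite(f'pics/{tag}.png',cv2.cvtColor(c['image'],cv2.COLOR_RGB2BGR)); 
    np.savez(f'pics/{tag}.npz',**{k:v for k,v in c.items()}); return c
def load(tag): return np.load(f'pics/{tag}.npz',allow_pickle=True)
def ray(c,u,v):
    f=240/np.tan(np.radians(float(c['fovy']))/2); T=np.array(c['world_from_camera'])
    d=T[:3,:3]@np.array([(u-float(c['cx']))/f,-(v-float(c['cy']))/f,-1.]); return T[:3,3],d
def onz(c,u,v,z):
    o,d=ray(c,u,v); return o+d*(z-o[2])/d[2]
def proj(c,p):
    f=240/np.tan(np.radians(float(c['fovy']))/2); T=np.array(c['world_from_camera'])
    q=T[:3,:3].T@(np.array(p)-T[:3,3]); return float(c['cx'])+f*q[0]/-q[2], float(c['cy'])-f*q[1]/-q[2]
E
python3 - <<'E'
from h import *
for n in ['scene','top','wrist']:
    c=snap(n,n+'0'); print(n,c.keys(),c['fovy'],c['cx'],c['cy'],np.round(c['world_from_camera'],3).tolist())
print(env.state())
E
```

```text
scene dict_keys(['image', 'fovy', 'cx', 'cy', 'world_from_camera']) 47.45374821001395 323.0376573559002 238.4575659026122 [[-0.711, 0.549, -0.44, 30.708], [-0.704, -0.552, 0.447, 588.296], [0.003, 0.627, 0.779, 956.601], [0.0, 0.0, 0.0, 1.0]]
top dict_keys(['image', 'fovy', 'cx', 'cy', 'world_from_camera']) 51.7767215356824 326.3558635657299 239.24374182262366 [[-0.029, 0.992, -0.12, 407.548], [-1.0, -0.03, -0.008, 58.977], [-0.011, 0.12, 0.993, 1071.937], [0.0, 0.0, 0.0, 1.0]]
wrist dict_keys(['image', 'fovy', 'cx', 'cy', 'world_from_camera']) 65.93347753119932 320.92318517491725 240.15618523868454 [[0.436, 0.86, 0.265, 347.886], [-0.9, 0.418, 0.127, -526.389], [-0.001, -0.294, 0.956, 385.132], [0.0, 0.0, 0.0, 1.0]]
{'t': 0.15, 'joints': array([-1.22457700e+00,  4.91398604e-01,  1.55927583e+00, -1.36755798e-05,
        1.09169206e+00, -1.05620123e-01]), 'qvel': array([ 0.00071319, -0.00240224, -0.00038998,  0.00059457,  0.00010256,
       -0.00135741]), 'tau': array([ 1.54623653e-03, -6.12896705e+01, -2.58279347e+01,  6.92316424e-02,
        4.73272533e-02, -6.63658193e-05]), 'eef_pos': array([ 272.8922708 , -562.26289561,  404.32148829]), 'tcp_rot': array([-1.66074126,  1.5700224 ,  1.93269715]), 'ft_force': array([ 0.63417051, -0.57874456, -0.17265384]), 'moment': array([-0.03723989, -0.00725551, -0.04402193]), 'opening': 0.9993912281656081}
```

View pics/scene0.png

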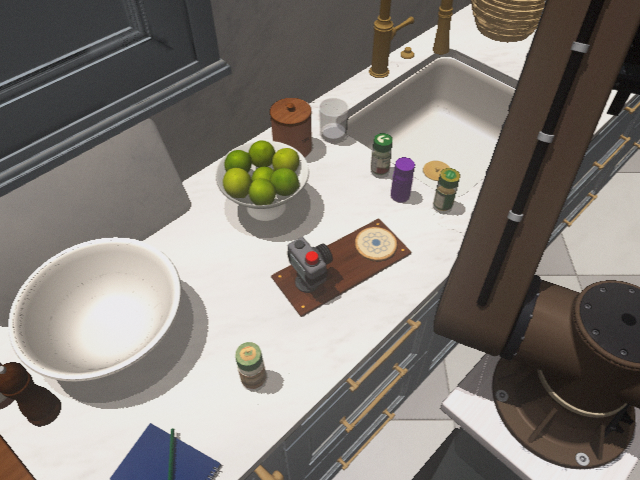

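View pics/top0.png

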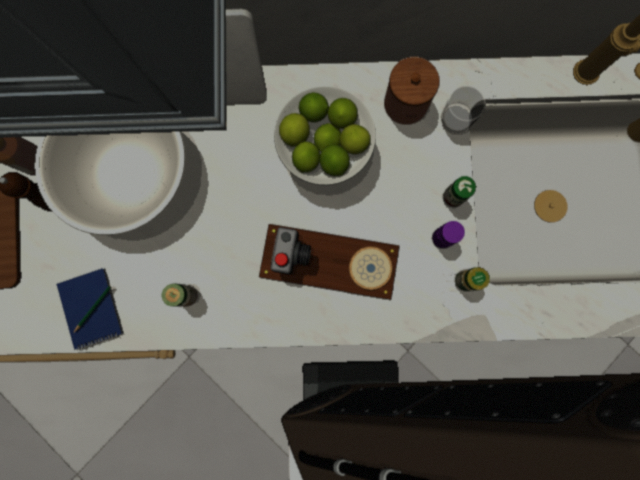

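View pics/wrist0.png

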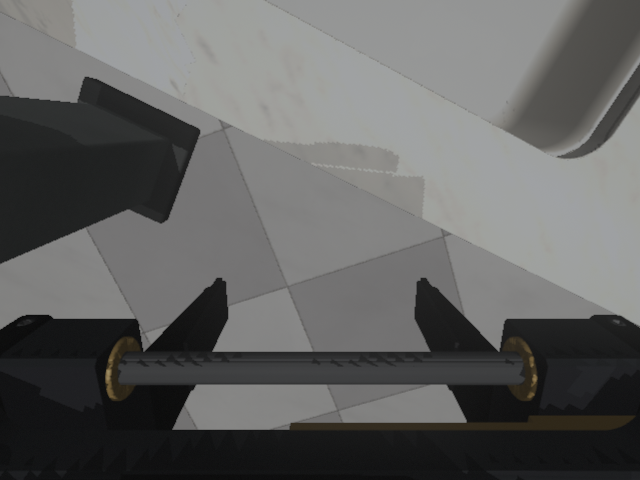

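```bash
python3 - <<'E'
from h import *
im=cv2.imread('pics/scene0.png')
t=[cv2.resize(im[y-40:y+40,x-30:x+30],None,fx=4.4,fy=6,interpolation=cv2.INTER_CUBIC) for x,y in [(250,363),(382,155),(447,190)]]
cv2.imwrite('pics/crop.png',np.hstack(t))
c=load('top0');
for n,u,v,z in [('jA',176,295,106),('jB',464,187,106),('jP',453,232,106),('jC',478,278,106),('coaster',371,268,16),('btn',282,260,133),('tray',330,262,8)]: print(n,np.round(onz(c,u,v,z),1))
E
```

```text
jA [423.9 362.4 106. ]
jB [ 620.5 -209.9  106. ]
jP [ 531.1 -182.7  106. ]
jC [ 439.6 -225.7  106. ]
coaster [470.5 -26.2  16. ]
btn [483.8 151.9 133. ]
tray [486.5  60.9   8. ]
```

View pics/crop.png

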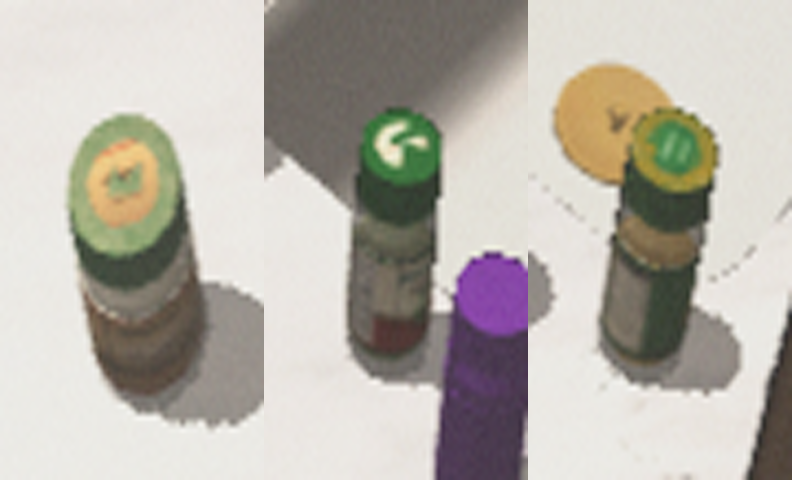

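```bash
python3 - <<'E'
from h import *
def tri(cs,uvs):
    A=np.zeros((3,3));b=np.zeros(3)
    for c,(u,v) in zip(cs,uvs):
        o,d=ray(c,u,v); d/=np.linalg.norm(d); P=np.eye(3)-np.outer(d,d); A+=P;b+=P@o
    x=np.linalg.solve(A,b); return x,[np.round(np.array(proj(c,x))-uv,2) for c,uv in zip(cs,uvs)]
T,S=load('top0'),load('scene0')
def ell(c,lo,hi,box,tag):
    im=cv2.cvtColor(c['image'],cv2.COLOR_RGB2HSV); x0,y0,x1,y1=box
    m=cv2.inRange(im[y0:y1,x0:x1],lo,hi); m=cv2.morphologyEx(m,cv2.MORPH_CLOSE,np.ones((3,3)))
    k=max(cv2.findContours(m,0,2)[0],key=cv2.contourArea); e=cv2.fitEllipse(cv2.convexHull(k)); print(tag,np.round(np.add(e[0],(x0,y0)),1),np.round(e[1],1),cv2.contourArea(k)); return np.add(e[0],(x0,y0))
red=((0,160,120),(8,255,255))
b=[ell(T,*red,(265,240,300,280),'btnT'),ell(S,*red,(295,240,330,275),'btnS')]
print(tri([T,S],b))
cork=((8,40,140),(25,150,255))
p=[ell(T,*cork,(340,238,398,297),'corkT'),ell(S,*cork,(345,215,405,270),'corkS')]
print(tri([T,S],p),onz(T,*p[0],16),onz(S,*p[1],16))
cap=((15,100,80),(75,255,255))
q=[ell(T,*cap,(455,262,495,296),'capT'),ell(S,*cap,(430,160,470,185),'capS')]
print(tri([T,S],q),onz(T,*q[0],106),onz(S,*q[1],106))
# crops
def crop(t,x,y,w,h,s): im=cv2.imread(f'pics/{t}.png'); return cv2.resize(im[y:y+h,x:x+w],None,fx=s,fy=s,interpolation=cv2.INTER_CUBIC)
a=crop('top0',450,255,50,50,8); d=crop('scene0',425,160,50,50,8); cv2.imwrite('pics/c2.png',np.hstack([a,d]))
a=crop('top0',255,215,150,90,2.6); d=crop('scene0',265,215,150,90,2.6); cv2.imwrite('pics/c3.png',np.hstack([a,d]))
from scipy.spatial.transform import Rotation as R
s=env.state(); print(np.round(R.from_euler('xyz',s['tcp_rot']).as_matrix(),3))
w=load('wrist0'); print(R.from_euler('xyz',s['tcp_rot']).as_matrix().T@(w['world_from_camera'][:3,3]-s['eef_pos']))
E
```

```text
btnT [280.5 258.9] [10.7 11.1] 84.0
btnS [311.4 256.1] [10.1 12.1] 86.5
(array([486.93966485, 155.81442687, 121.85157661]), [array([0.02, 0.03]), array([-0.03, -0.01])])
corkT [370.3 267.5] [39.8 40.2] 1202.5
corkS [377.4 242.8] [32.4 50.3] 1051.0
(array([469.94688735, -25.9519902 ,  15.51638705]), [array([0.62, 0.81]), array([-0.98, -0.13])]) [471.69521353 -24.66504732  16.        ] [467.94074158 -26.87915906  16.        ]
capT [478.2 278.1] [20.4 22.2] 328.0
capS [438.6 170.6] [19.4 42.6] 427.5
(array([ 448.71255352, -214.30199769,  119.79628386]), [array([-4.38, -5.  ]), array([ 5.76, -0.  ])]) [ 439.3736559 -226.1019644  106.       ] [ 464.68608256 -218.48358614  106.        ]
[[-0.     0.437 -0.9  ]
 [ 0.001 -0.9   -0.437]
 [-1.    -0.001 -0.   ]]
[ 19.19487624   0.48525077 -83.12946033]
```

View pics/c2.png

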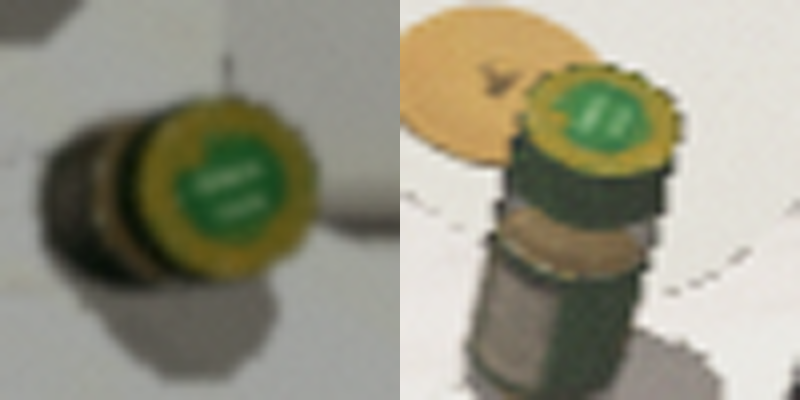

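View pics/c3.png

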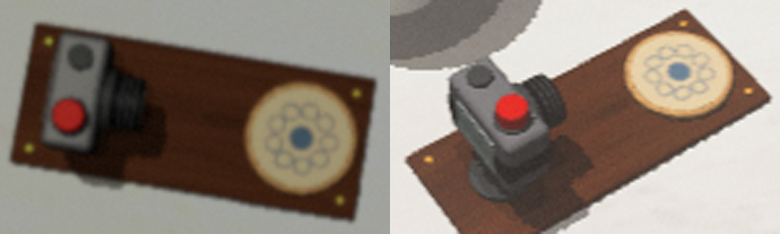

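```bash
python3 - <<'E'
from h import *
T,S=load('top0'),load('scene0')
print(onz(T,478.3,278.4,106),onz(S,450.5,174.75,106))
print(onz(T,370.6,267.6,16),onz(S,376.4,242.7,16))
for z in (118,122,126,130): print(z,onz(T,280.5,258.9,z),onz(S,311.4,256.1,z))
# tray bolts in top
for u,v in [(48,42),(29,148),(356,93),(340,200)]: print(onz(T,u/2.6+255,v/2.6+215,8))
E
```

```text
[ 438.76561307 -226.25539438  106.        ] [ 438.06046004 -226.64597149  106.        ]
[471.39163997 -25.39246768  16.        ] [469.75553631 -25.61676681  16.        ]
118 [487.2440188 156.2698551 118.       ] [489.02665657 153.81029895 118.        ]
122 [486.90984165 155.86189209 122.        ] [486.84054747 155.882729   122.        ]
126 [486.57566449 155.45392907 126.        ] [484.65443837 157.95515905 126.        ]
130 [486.24148733 155.04596605 130.        ] [482.46832927 160.0275891  130.        ]
[557.35838305 181.71736747   8.        ]
[469.25505216 198.90105331   8.        ]
[506.81145721 -73.42387249   8.        ]
[418.9593048  -56.33465888   8.        ]
```

Could be mistaken for the target (scene pixels): a jar at (250,363) with a brown label, one at (382,155) with a cream/red label, a purple look-alike at (402,180), and one at (447,190) with a green label. The crop shows only the last has a green label, so I choose (447,190), at about (438,-226) mm. The coaster is near (471,-25) and the button near (487,156), top at z≈122.

Emit:
jog_arm --deltas '[0,-25,-32,0,0,0,1,0,-25,-32,0,0,0,1,0,-25,-32,0,0,0,1,0,-25,-32,0,0,0,1,0,-25,-32,0,0,0,1,0,-25,-32,0,0,0,1,0,-25,-32,0,0,0,1,0,-25,-32,0,0,0,1,0,-20,-26,0,0,0,1,0,0,0,0,0,0,1]'

```text
t: 1.4
eef_pos: [434.5, -231.6, 402.8]
tcp_rot: [-1.519, 1.567, 2.073]
ft_force: [-0.8, 0.0, -0.2]
opening: 1.001
```

```bash
cat >> h.py <<'E'
from scipy.spatial.transform import Rotation as R
def to(p):
    s=env.state(); M=R.from_euler('xyz',s['tcp_rot']).as_matrix()
    print('t',round(s['t'],2),'pos',np.round(s['eef_pos'],1),'F',np.round(s['ft_force'],1),'op',round(s['opening'],3),'tool',np.round(M[:,0],4),np.round(M[:,1],3),'j6',np.round(s['joints'],2))
    print('tool delta',np.round(M.T@(np.array(p)-s['eef_pos']),1)); 
    d=np.array([-1,0,0]); 
    want=np.array([0,0,-1.]); ax=np.cross(M[:,0],want); print('rotvec tool',np.round(M.T@ax,4))
E
python3 -c "
from h import *
to([438.4,-226.4,236]); snap('wrist','w1')"
```

```text
t 1.4 pos [ 434.5 -231.6  402.8] F [-0.8  0.  -0.2] op 1.001 tool [-0.0018  0.0033 -1.    ] [ 0.435 -0.9   -0.004] j6 [-0.62  0.31  1.88  0.    0.96  0.5 ]
tool delta [166.8  -2.3  -5.8]
rotvec tool [0.     0.0002 0.0038]
```

View pics/w1.png

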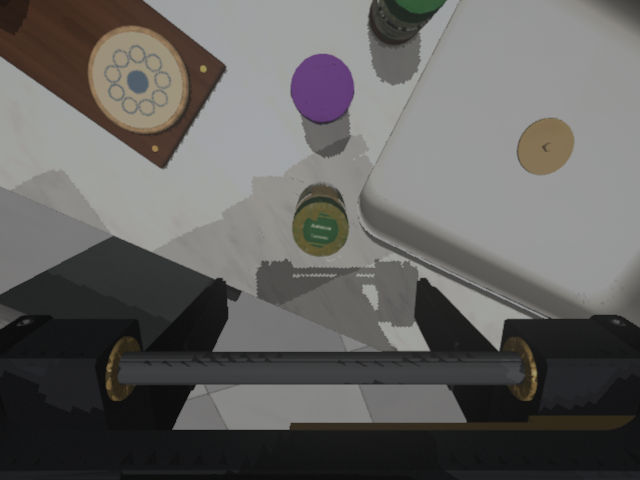

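Wrist view: green cap of target at (320,228), centred laterally between the jaws; purple decoy at (322,88).

```bash
python3 -c "
from h import *
c=load('w1'); print(onz(c,320.5,228,106)); print(onz(c,138,80,16))"
```

```text
[ 440.86570672 -227.37884064  106.        ]
[472.33034659 -25.39826734  16.        ]
```

Emit:
jog_arm --deltas '[24,-1,-6,0,0,0.003,1,24,-1,0,0,0,0,1,24,0,0,0,0,0,1,0,0,0,0,0,0,1]'

```text
t: 1.95
eef_pos: [437.6, -231.4, 329.2]
tcp_rot: [1.407, 1.57, -1.288]
ft_force: [0.5, 0.5, -0.0]
opening: 1.0
```

```bash
python3 -c "
from h import *
to([438.4,-226.4,236])"
```

```text
t 1.95 pos [ 437.6 -231.4  329.2] F [ 0.5  0.5 -0. ] op 1.0 tool [ 3.e-04 -9.e-04 -1.e+00] [ 0.432 -0.902  0.001] j6 [-0.62  0.41  1.96 -0.    0.77  0.5 ]
tool delta [93.2 -4.3 -2.9]
rotvec tool [ 0.      0.0002 -0.001 ]
```

Emit:
jog_arm --deltas '[6,-4,-4,0,0,0,1,20,-1,0,0,0,0,1,20,0,0,0,0,0,1,20,0,0,0,0,0,1,20,0,0,0,0,0,1,6,0,0,0,0,0,1,0,0,0,0,0,0,1]'

```text
t: 2.82
eef_pos: [440.3, -226.8, 239.2]
tcp_rot: [2.016, 1.561, -0.681]
ft_force: [-0.1, -0.0, 0.4]
opening: 0.997
```

```bash
python3 -c "
from h import *
to([439.2,-226.7,236]); snap('wrist','w2'); snap('scene','s2')"
```

```text
t 2.83 pos [ 440.3 -226.8  239.2] F [-0.1 -0.   0.4] op 0.997 tool [ 0.0076 -0.0062 -1.    ] [ 0.43  -0.903  0.009] j6 [-0.61  0.56  2.03 -0.    0.54  0.52]
tool delta [ 3.2 -0.6  1. ]
rotvec tool [ 0.     -0.0042 -0.0088]
```

View pics/w2.png

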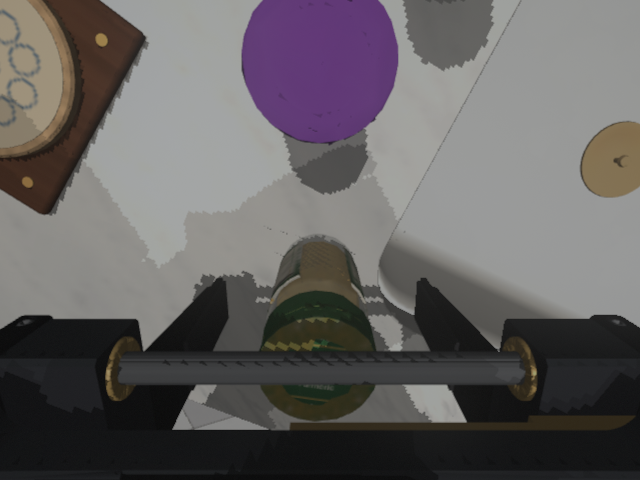

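View pics/s2.png

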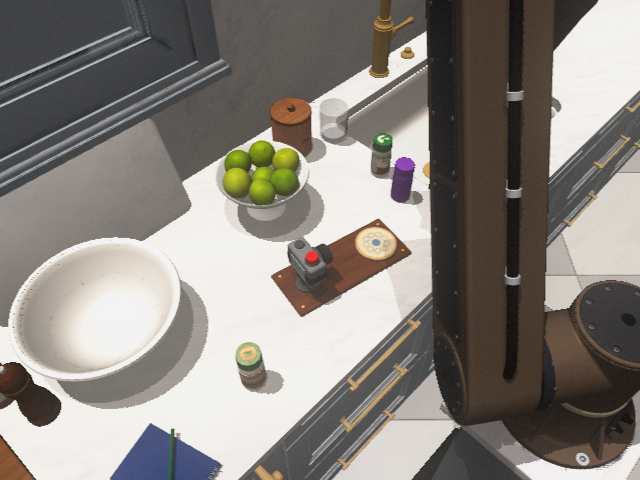

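Jar is between the fingers (cap at (318,370)); straighten and close.

Emit:
jog_arm --deltas '[2,0,1,0,-0.004,-0.009,1,0,0,0,0,0,0,0,0,0,0,0,0,0,0,0,0,0,0,0,0,0,0,0,0,0,0,0,0,0,0,0,0,0,0,0,0,0,0,0,0,0]'

```text
invalid input
```

```bash
python3 -c "
from h import *
to([439.2,-226.7,236])"
```

```text
t 2.92 pos [ 440.4 -226.8  239.6] F [ 0.4 -0.2 -0.4] op 0.999 tool [ 0.0083 -0.0067 -0.9999] [ 0.43  -0.903  0.01 ] j6 [-0.61  0.56  2.03 -0.    0.54  0.52]
tool delta [ 3.6 -0.6  1.1]
rotvec tool [ 0.     -0.0047 -0.0096]
```

Emit:
jog_arm --deltas '[2,0,1,0,-0.004,-0.009,1,0,0,0,0,0,0,0,0,0,0,0,0,0,0,0,0,0,0,0,0,0,0,0,0,0,0,0,0,0,0,0,0,0,0,0]'

```text
t: 3.68
eef_pos: [439.6, -227.3, 238.9]
tcp_rot: [2.217, 1.568, -0.479]
ft_force: [-0.4, -0.2, -1.3]
opening: 0.529
```

```bash
python3 -c "
from h import *
to([439.2,-226.7,340]); snap('wrist','w3')"
```

```text
t 3.67 pos [ 439.6 -227.3  238.9] F [-0.4 -0.2 -1.3] op 0.529 tool [ 0.0023 -0.0012 -1.    ] [ 0.43  -0.903  0.002] j6 [-0.61  0.56  2.03  0.    0.55  0.51]
tool delta [-1.011e+02 -5.000e-01 -1.000e-01]
rotvec tool [ 0.     -0.0015 -0.002 ]
```

View pics/w3.png

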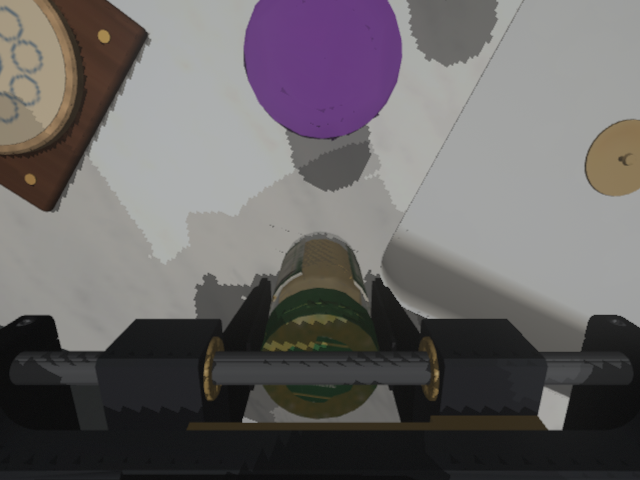

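Emit:
jog_arm --deltas '[0,0,0,0,0,0,0,0,0,0,0,0,0,0,0,0,0,0,0,0,0]'

```text
t: 4.1
eef_pos: [439.5, -227.3, 238.8]
tcp_rot: [2.232, 1.568, -0.465]
ft_force: [-0.6, 0.4, -0.8]
opening: 0.473
```

Emit:
jog_arm --deltas '[-12,0,0,0,0,0,0,-20,0,0,0,0,0,0,-20,0,0,0,0,0,0,-12,0,0,0,0,0,0,0,0,0,0,0,0,0]'

```text
t: 4.72
eef_pos: [439.2, -227.1, 306.8]
tcp_rot: [2.224, 1.568, -0.473]
ft_force: [-0.4, 0.3, -0.3]
opening: 0.476
```

```bash
python3 -c "
from h import *
to([470.9,-25.5,290])"
```

```text
t 4.72 pos [ 439.2 -227.1  306.8] F [-0.4  0.3 -0.3] op 0.476 tool [ 0.0023 -0.0012 -1.    ] [ 0.43  -0.903  0.002] j6 [-0.61  0.44  1.98  0.    0.71  0.51]
tool delta [  16.6 -168.4 -115.3]
rotvec tool [ 0.     -0.0016 -0.0021]
```

Emit:
jog_arm --deltas '[0,-9,-6,0,0,0,0,0,-18,-12,0,0,0,0,0,-22,-15,0,0,0,0,0,-24,-17,0,0,0,0,0,-24,-17,0,0,0,0,0,-24,-17,0,0,0,0,0,-22,-15,0,0,0,0,0,-14,-9,0,0,0,0,0,-8,-5,0,0,0,0,0,0,0,0,0,0,0]'

```text
t: 5.98
eef_pos: [469.6, -18.5, 300.9]
tcp_rot: [-0.771, 1.562, 2.815]
ft_force: [-0.4, -0.4, -1.3]
opening: 0.475
```

```bash
python3 -c "
from h import *
to([470.9,-25.5,256]); snap('top','t4'); snap('scene','s4'); snap('wrist','w4')"; python3 -c "
import cv2,numpy as np
a=[cv2.resize(cv2.imread(f'pics/{n}.png'),(400,300)) for n in ('t4','s4')]
cv2.imwrite('pics/m4.png',np.hstack(a))"
```

```text
t 5.97 pos [469.6 -18.5 300.9] F [-0.4 -0.4 -1.3] op 0.475 tool [-0.0085  0.0029 -1.    ] [ 0.43  -0.903 -0.006] j6 [-0.18  0.43  2.04  0.    0.68  0.94]
tool delta [44.9  7.2  1.6]
rotvec tool [0.     0.0064 0.0063]
```

View pics/m4.png

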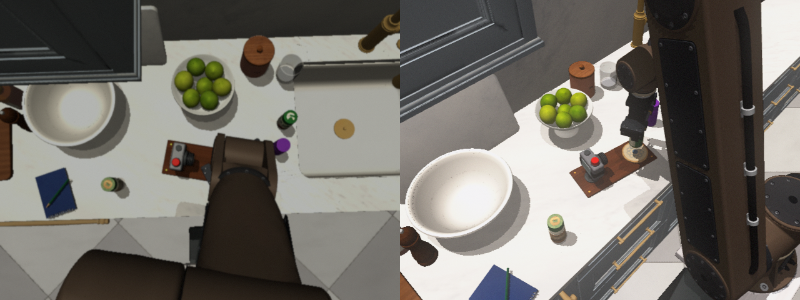

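View pics/w4.png

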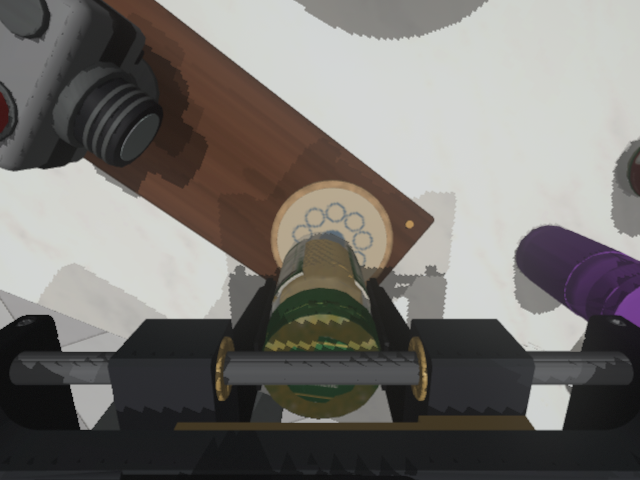

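```bash
python3 -c "
from h import *
c=load('w4'); im=cv2.cvtColor(c['image'],cv2.COLOR_RGB2HSV)
m=cv2.inRange(im,(8,40,120),(25,170,255)); m[:170]=0;m[260:]=0;m[:,:260]=0;m[:,400:]=0
k=max(cv2.findContours(m,0,2)[0],key=cv2.contourArea).reshape(-1,2)
P=np.array([onz(c,u,v,16)[:2] for u,v in k]); 
# circle fit r=46 on the upper hull
from scipy.optimize import least_squares
up=np.array([max(P[np.abs(np.degrees(np.arctan2(*(P-[470.9,-25.5]).T))-a)<4],key=lambda p:np.hypot(*(p-[470.9,-25.5])),default=[np.nan]*2) for a in range(-180,180,5)]); up=up[~np.isnan(up[:,0])]
up=up[np.abs(np.hypot(*(up-[470.9,-25.5]).T)-46)<6]
r=least_squares(lambda q:np.hypot(*(up-q).T)-46,[470,-25],loss='soft_l1'); print(len(up),r.x,r.cost)
"
```

```text
42 [471.06051801 -25.64875681] 1.2519080654394499
```

Emit:
jog_arm --deltas '[10,4,1,0,0.006,0.006,0,12,3,1,0,0,0,0,8,0,0,0,0,0,0,0,0,0,0,0,0,0]'

```text
t: 6.62
eef_pos: [470.7, -28.5, 268.4]
tcp_rot: [-0.056, 1.57, -2.757]
ft_force: [-0.1, -0.0, -0.8]
opening: 0.473
```

```bash
python3 -c "
from h import *
to([471.2,-25.5,256])"
```

```text
t 6.62 pos [470.7 -28.5 268.4] F [-0.1 -0.  -0.8] op 0.473 tool [-4.e-04 -2.e-04 -1.e+00] [ 0.427 -0.904 -0.   ] j6 [-0.2   0.49  2.07 -0.    0.59  0.93]
tool delta [12.4 -2.5 -1.7]
rotvec tool [0.     0.0004 0.    ]
```

Coaster centre confirmed at (471.1,-25.6). Lower.

Emit:
jog_arm --deltas '[4,-2,-1,0,0,0,0,4,-1,-1,0,0,0,0,2,0,0,0,0,0,0,0,0,0,0,0,0,0]'

```text
t: 7.12
eef_pos: [471.4, -24.5, 258.0]
tcp_rot: [1.628, 1.571, -1.072]
ft_force: [-0.1, -0.4, -0.9]
opening: 0.473
```

```bash
python3 -c "
from h import *
to([471.2,-25.5,255])"
```

```text
t 7.12 pos [471.4 -24.5 258. ] F [-0.1 -0.4 -0.9] op 0.473 tool [ 1.e-04 -2.e-04 -1.e+00] [ 0.427 -0.904  0.   ] j6 [-0.19  0.51  2.07 -0.    0.56  0.94]
tool delta [3.  0.8 0.6]
rotvec tool [ 0.     -0.     -0.0003]
```

Emit:
jog_arm --deltas '[2,1,0,0,0,0,0,1,0,0,0,0,0,0,0,0,0,0,0,0,0]'

```text
t: 7.5
eef_pos: [471.9, -25.5, 255.0]
tcp_rot: [2.211, 1.57, -0.489]
ft_force: [-0.2, -0.0, -0.5]
opening: 0.475
```

```bash
python3 -c "
from h import *
to([471.2,-25.5,255])"
```

```text
t 7.5 pos [471.9 -25.5 255. ] F [-0.2 -0.  -0.5] op 0.475 tool [ 7.e-04 -4.e-04 -1.e+00] [ 0.427 -0.904  0.001] j6 [-0.19  0.51  2.07 -0.    0.56  0.94]
tool delta [ 0.  -0.3  0.7]
rotvec tool [ 0.     -0.0005 -0.0006]
```

Emit:
jog_arm --deltas '[0.6,0,0,0,0,0,0,0,0,0,0,0,0,0]'

```text
t: 7.75
eef_pos: [471.9, -25.4, 254.9]
tcp_rot: [2.382, 1.569, -0.317]
ft_force: [-0.8, -0.5, -1.6]
opening: 0.474
```

Emit:
jog_arm --deltas '[0.6,0,0,0,0,0,0,0,0,0,0,0,0,0]'

```text
t: 8.0
eef_pos: [471.9, -25.4, 254.9]
tcp_rot: [2.438, 1.569, -0.262]
ft_force: [0.6, -0.5, -0.4]
opening: 0.472
```

Emit:
jog_arm --deltas '[0.6,0,0,0,0,0,0,0,0,0,0,0,0,0]'

```text
t: 8.25
eef_pos: [471.9, -25.4, 254.8]
tcp_rot: [2.46, 1.568, -0.24]
ft_force: [-0.2, -0.3, -0.3]
opening: 0.475
```

Emit:
jog_arm --deltas '[1.2,0,0,0,0,0,0,1,0,0,0,0,0,0]'

```text
t: 8.5
eef_pos: [471.8, -25.2, 254.6]
tcp_rot: [2.519, 1.567, -0.181]
ft_force: [-6.0, -0.4, 24.4]
opening: 0.473
```

Emit:
jog_arm --deltas '[1.2,0,0,0,0,0,0]'

```text
t: 8.62
eef_pos: [471.6, -25.1, 254.6]
tcp_rot: [2.504, 1.566, -0.195]
ft_force: [-6.0, 1.3, 27.2]
opening: 0.475
```

Emit:
jog_arm --deltas '[-0.3,0,0,0,0,0,0,0,0,0,0,0,0,0]'

```text
t: 8.88
eef_pos: [471.6, -25.2, 255.0]
tcp_rot: [2.505, 1.565, -0.195]
ft_force: [-0.1, -0.4, -1.2]
opening: 0.474
```

Emit:
jog_arm --deltas '[0,0,0,0,0,0,0.55,0,0,0,0,0,0,0.65,0,0,0,0,0,0,1,0,0,0,0,0,0,1,0,0,0,0,0,0,1,0,0,0,0,0,0,1]'

```text
t: 9.62
eef_pos: [471.7, -25.2, 254.4]
tcp_rot: [2.51, 1.566, -0.19]
ft_force: [0.4, -0.5, -1.0]
opening: 0.982
```

```bash
python3 -c "
from h import *
to([471.2,-25.5,350]); snap('wrist','w5')"
```

```text
t 9.62 pos [471.7 -25.2 254.4] F [ 0.4 -0.5 -1. ] op 0.982 tool [ 4.6e-03 -9.0e-04 -1.0e+00] [ 0.427 -0.904  0.003] j6 [-0.19  0.51  2.07  0.    0.55  0.94]
tool delta [-95.6   0.3   0.3]
rotvec tool [ 0.     -0.0038 -0.0028]
```

View pics/w5.png

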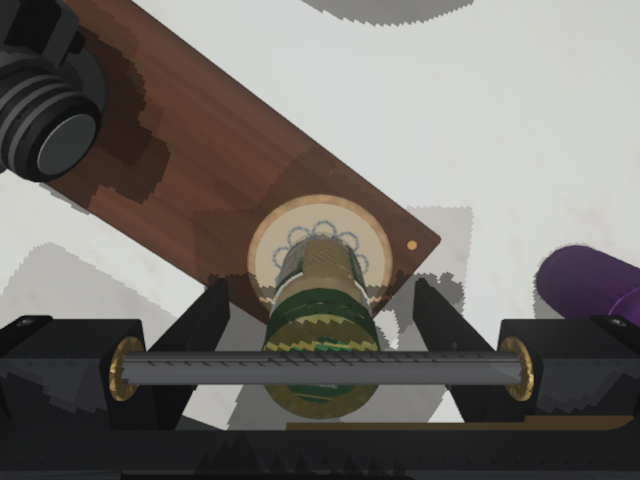

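Jar standing on the coaster, fingers clear on both sides. Retract straight up.

Emit:
jog_arm --deltas '[-8,0,0,0,-0.003,-0.003,1,-15,0,0,0,0,0,1,-25,0,0,0,0,0,1,-30,0,0,0,0,0,1,-20,0,0,0,0,0,1,0,0,0,0,0,0,1]'

```text
t: 10.42
eef_pos: [471.4, -25.2, 357.7]
tcp_rot: [-2.419, 1.57, 1.164]
ft_force: [-0.4, 0.9, -0.3]
opening: 1.0
```

```bash
python3 -c "
from h import *
to([486.9,155.9,340]); snap('wrist','w6')"
```

```text
t 10.43 pos [471.4 -25.2 357.7] F [-0.4  0.9 -0.3] op 1.0 tool [ 3.e-04  8.e-04 -1.e+00] [ 0.428 -0.904 -0.001] j6 [-0.19  0.34  1.98  0.    0.82  0.93]
tool delta [  17.8 -157.1  -91.4]
rotvec tool [ 0.     -0.0006  0.0006]
```

View pics/w6.png

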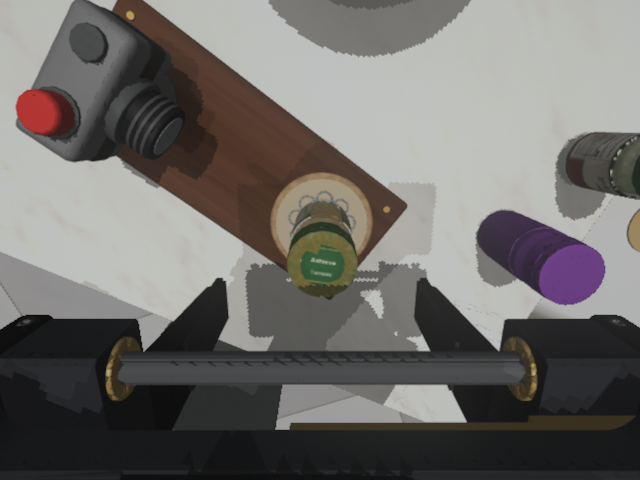

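```bash
python3 -c "
from h import *
c=load('w6'); print('cap',onz(c,322,264,122)); print('btn',onz(c,40,112,122),onz(c,40,112,126))"
```

```text
cap [472.81095237 -25.60108269 122.        ]
btn [487.19466036 154.03146598 122.        ] [488.29502875 151.36995733 126.        ]
```

Emit:
jog_arm --deltas '[0,-10,-6,0,0,0,0,0,-22,-13,0,0,0,0,0,-26,-15,0,0,0,0,0,-26,-15,0,0,0,0,0,-26,-15,0,0,0,0,0,-24,-14,0,0,0,0,0,-14,-8,0,0,0,0,0,-8,-5,0,0,0,0,0,0,0,0,0,0,0,0,0,0,0,0,0,0]'

```text
t: 11.72
eef_pos: [486.5, 163.6, 349.7]
tcp_rot: [-0.478, 1.557, 3.105]
ft_force: [1.1, -0.3, 0.0]
opening: 0.025
```

```bash
python3 -c "
from h import *
to([487,155.5,325]); snap('wrist','w7'); snap('scene','s7')"
```

```text
t 11.72 pos [486.5 163.6 349.7] F [ 1.1 -0.3  0. ] op 0.025 tool [-1.390e-02  5.000e-04 -9.999e-01] [ 0.427 -0.904 -0.006] j6 [0.2  0.4  1.89 0.   0.86 1.32]
tool delta [24.7  7.7  2.7]
rotvec tool [0.     0.0124 0.0064]
```

View pics/w7.png

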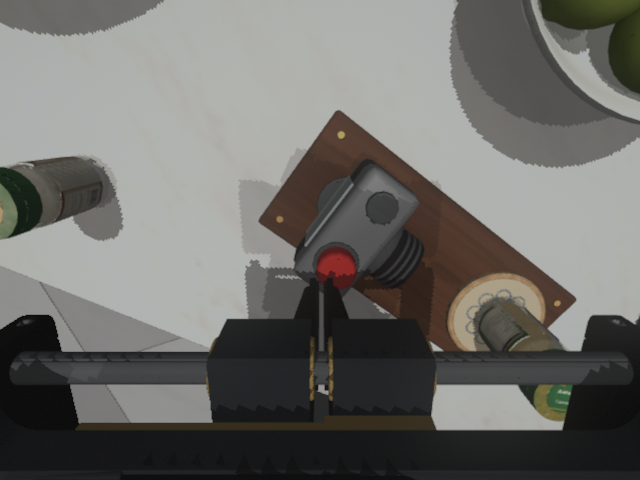

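View pics/s7.png

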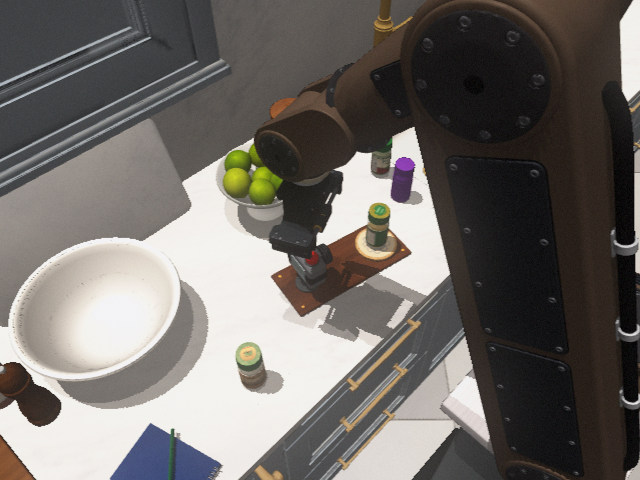

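Jar stands on the coaster (scene (377,225)); the button is at (337,267) in the wrist view, just beside the closed tips. Aligning above it.

Emit:
jog_arm --deltas '[5,6,2,0,0.012,0.006,0,8,2,1,0,0,0,0,0,0,0,0,0,0,0]'

```text
t: 12.2
eef_pos: [487.2, 153.3, 335.8]
tcp_rot: [2.95, 1.57, 0.248]
ft_force: [0.5, 0.7, -0.5]
opening: 0.006
```

```bash
python3 -c "
from h import *
to([487,155.5,320])"
```

```text
t 12.2 pos [487.2 153.3 335.8] F [ 0.5  0.7 -0.5] op 0.006 tool [ 7.e-04  2.e-04 -1.e+00] [ 0.425 -0.905  0.   ] j6 [0.18 0.42 1.91 0.   0.81 1.31]
tool delta [15.8 -2.1 -0.8]
rotvec tool [ 0.     -0.0007 -0.0001]
```

Emit:
jog_arm --deltas '[8,-2,-1,0,0,0,0,4,0,0,0,0,0,0,0,0,0,0,0,0,0]'

```text
t: 12.58
eef_pos: [487.3, 155.7, 322.8]
tcp_rot: [-3.091, 1.571, 0.49]
ft_force: [-0.2, -0.1, -0.9]
opening: 0.004
```

```bash
python3 -c "
from h import *
to([487,155.5,315]); snap('wrist','w8'); snap('scene','s8')
im=cv2.imread('pics/s8.png'); cv2.imwrite('pics/s8c.png',cv2.resize(im[190:310,250:410],None,fx=5,fy=5))"
```

```text
t 12.57 pos [487.3 155.7 322.8] F [-0.2 -0.1 -0.9] op 0.004 tool [ 2.e-04  1.e-04 -1.e+00] [ 0.425 -0.905 -0.   ] j6 [0.18 0.44 1.92 0.   0.78 1.31]
tool delta [7.8 0.1 0.4]
rotvec tool [ 0.     -0.0003  0.    ]
```

View pics/w8.png

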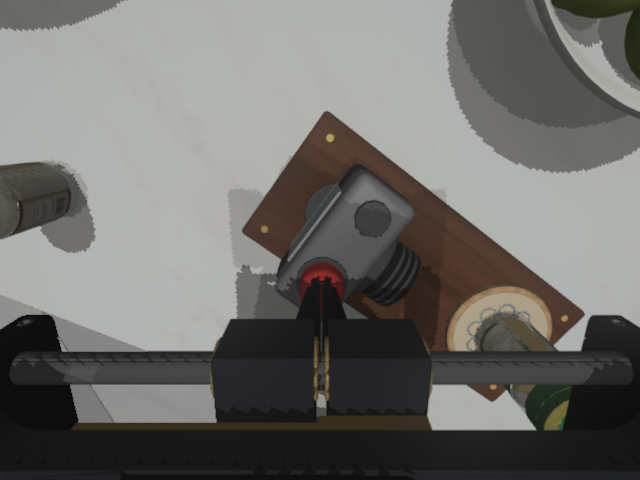

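View pics/s8c.png

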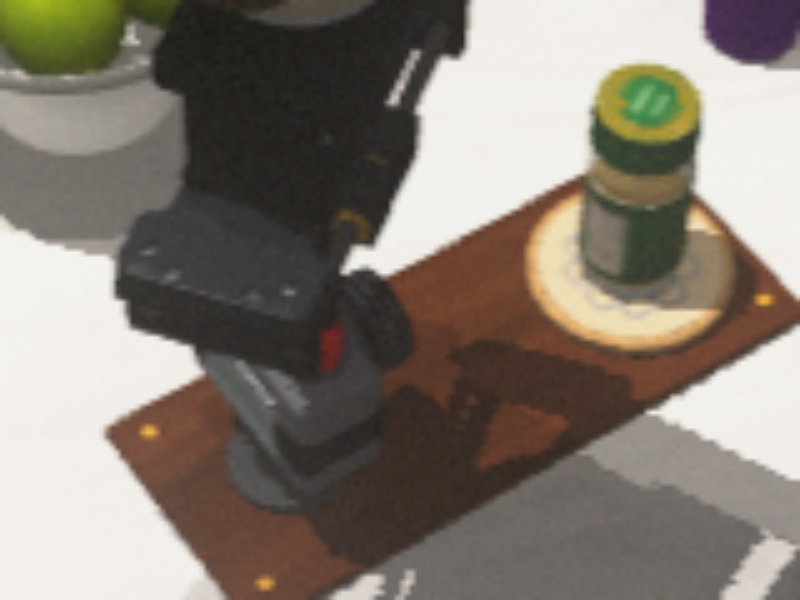

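Tips centred over the button; now feel downward.

Emit:
jog_arm --deltas '[2.5,0,0,0,0,0,0,2,0,0,0,0,0,0,0,0,0,0,0,0,0]'

```text
t: 13.05
eef_pos: [487.4, 155.8, 318.6]
tcp_rot: [2.928, 1.569, 0.226]
ft_force: [0.2, -0.3, 1.2]
opening: 0.005
```

Emit:
jog_arm --deltas '[1.5,0,0,0,0,0,0,0,0,0,0,0,0,0]'

```text
t: 13.3
eef_pos: [487.4, 155.8, 317.1]
tcp_rot: [2.917, 1.569, 0.215]
ft_force: [-0.1, -0.1, 0.0]
opening: 0.005
```

Emit:
jog_arm --deltas '[1,0,0,0,0,0,0,0,0,0,0,0,0,0]'

```text
t: 13.55
eef_pos: [487.4, 155.8, 316.1]
tcp_rot: [2.931, 1.569, 0.228]
ft_force: [0.7, 0.9, -0.5]
opening: 0.003
```

Emit:
jog_arm --deltas '[1,0,0,0,0,0,0,0,0,0,0,0,0,0]'

```text
t: 13.8
eef_pos: [487.4, 155.8, 315.0]
tcp_rot: [2.92, 1.569, 0.218]
ft_force: [-0.4, 0.1, 0.7]
opening: 0.005
```

Emit:
jog_arm --deltas '[1,0,0,0,0,0,0,0,0,0,0,0,0,0]'

```text
t: 14.05
eef_pos: [487.4, 155.8, 314.0]
tcp_rot: [2.941, 1.569, 0.238]
ft_force: [-1.0, 0.4, -0.2]
opening: 0.003
```

Emit:
jog_arm --deltas '[1,0,0,0,0,0,0,0,0,0,0,0,0,0]'

```text
t: 14.3
eef_pos: [487.4, 155.8, 313.0]
tcp_rot: [2.917, 1.569, 0.214]
ft_force: [0.3, -0.3, 1.0]
opening: 0.004
```

Emit:
jog_arm --deltas '[0,0,0,0,0,0,0]'

```text
t: 14.42
eef_pos: [487.4, 155.8, 313.0]
tcp_rot: [2.916, 1.569, 0.214]
ft_force: [-1.5, -0.4, 1.7]
opening: 0.003
```

Emit:
jog_arm --deltas '[1,0,0,0,0,0,0,0,0,0,0,0,0,0]'

```text
t: 14.68
eef_pos: [487.4, 155.8, 312.0]
tcp_rot: [2.91, 1.569, 0.208]
ft_force: [-0.6, 0.5, 1.3]
opening: 0.007
```

Emit:
jog_arm --deltas '[0,0,0,0,0,0,0]'

```text
t: 14.8
eef_pos: [487.4, 155.8, 312.0]
tcp_rot: [2.918, 1.569, 0.216]
ft_force: [-0.6, 0.8, 1.7]
opening: 0.007
```

Emit:
jog_arm --deltas '[0,0,0,0,0,0,0]'

```text
t: 14.92
eef_pos: [487.4, 155.8, 312.1]
tcp_rot: [2.915, 1.569, 0.213]
ft_force: [-0.6, 0.3, 1.1]
opening: 0.005
```

```bash
python3 -c "
from h import *
to([487,155.5,309])
z=[]
for i in range(6):
    eyes.read_camera('top'); z.append(env.state()['ft_force'][2])
print(np.round(z,1),np.mean(z))"
```

```text
t 14.93 pos [487.4 155.8 312.1] F [-0.6  0.3  1.1] op 0.005 tool [ 2.e-03  4.e-04 -1.e+00] [ 0.425 -0.905  0.   ] j6 [0.18 0.46 1.93 0.   0.75 1.31]
tool delta [3.1 0.1 0.5]
rotvec tool [ 0.     -0.002  -0.0005]
[1.7 1.3 1.5 1.  1.2 1.1] 1.319703565228848
```

Emit:
jog_arm --deltas '[1,0,0,0,0,0,0,0,0,0,0,0,0,0]'

```text
t: 15.48
eef_pos: [487.4, 155.8, 311.0]
tcp_rot: [2.916, 1.569, 0.213]
ft_force: [-0.2, 0.2, 2.1]
opening: 0.004
```

Emit:
jog_arm --deltas '[1,0,0,0,0,0,0,0,0,0,0,0,0,0]'

```text
t: 15.72
eef_pos: [487.4, 155.8, 310.0]
tcp_rot: [2.92, 1.569, 0.217]
ft_force: [0.5, -0.5, 1.9]
opening: 0.004
```

```bash
cat >> h.py <<'E'
def fz(n=6):
    z=[]
    for i in range(n):
        c=eyes.read_camera('wrist'); z.append(env.state()['ft_force'][2])
    s=env.state(); print('t',round(s['t'],2),'z',round(s['eef_pos'][2],2),np.round(z,1),round(np.mean(z),2))
E
python3 -c "
from h import *
fz()"
```

```text
t 16.02 z 310.02 [2.1 2.  2.4 2.4 1.7 1.5] 2.02
```

Emit:
jog_arm --deltas '[1,0,0,0,0,0,0,0,0,0,0,0,0,0]'

```text
t: 16.27
eef_pos: [487.3, 155.8, 309.7]
tcp_rot: [2.896, 1.568, 0.194]
ft_force: [-2.3, -0.6, 8.1]
opening: 0.006
```

Emit:
jog_arm --deltas '[0.6,0,0,0,0,0,0,0,0,0,0,0,0,0]'

```text
t: 16.52
eef_pos: [487.2, 155.8, 309.9]
tcp_rot: [2.876, 1.568, 0.173]
ft_force: [-0.4, -0.4, 3.4]
opening: 0.002
```

```bash
python3 -c "
from h import *
fz(4)"
```

```text
t 16.73 z 309.8 [5.3 6.7 6.8 7.3] 6.53
```

At the halfway stop (6.5 N, between 2.5 and 9). Hold there using camera reads, which don't change the target, and watch the lens.

```bash
python3 -c "
from h import *
fz(22); fz(22); snap('wrist','w9')
a=cv2.imread('pics/w8.png')[200:360,240:440];b=cv2.imread('pics/w9.png')[200:360,240:440]
cv2.imwrite('pics/lens.png',cv2.resize(np.hstack([a,b]),None,fx=2,fy=2))"
```

```text
t 17.82 z 309.8 [7.1 7.8 6.3 7.2 7.3 6.8 6.4 6.6 6.8 7.2 6.2 7.2 6.5 7.7 7.  7.1 6.7 7.7
 6.6 6.7 6.8 6.4] 6.91
t 18.93 z 309.81 [7.  6.5 6.  7.2 7.5 6.4 6.4 7.1 7.1 7.1 6.6 8.3 6.6 6.9 7.7 7.1 7.4 6.5
 6.7 6.9 6.3 7. ] 6.91
```

View pics/lens.png

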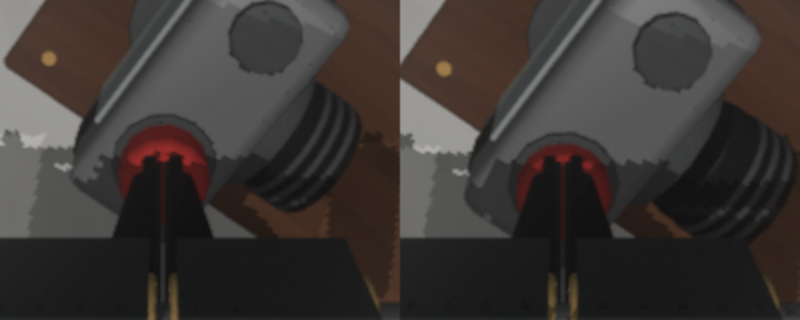

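Lens has run out (dark barrel visible between the body and the rings). Press fully.

Emit:
jog_arm --deltas '[2,0,0,0,0,0,0,1.5,0,0,0,0,0,0]'

```text
t: 19.23
eef_pos: [487.1, 155.8, 307.2]
tcp_rot: [2.867, 1.567, 0.164]
ft_force: [-3.7, -1.7, 10.2]
opening: 0.003
```

```bash
python3 -c "
from h import *
fz(4)"
```

```text
t 19.43 z 307.21 [10.1 11.2 10.4 11.2] 10.73
```

Emit:
jog_arm --deltas '[1.4,0,0,0,0,0,0]'

```text
t: 19.55
eef_pos: [487.0, 155.8, 306.4]
tcp_rot: [2.865, 1.567, 0.163]
ft_force: [-2.9, -0.7, 11.5]
opening: 0.0
```

```bash
python3 -c "
from h import *
fz(4)"
```

```text
t 19.75 z 306.37 [10.9 11.6 11.2 10.9] 11.12
```

Emit:
jog_arm --deltas '[1.2,0,0,0,0,0,0]'

```text
t: 19.88
eef_pos: [487.0, 155.8, 305.7]
tcp_rot: [2.857, 1.566, 0.155]
ft_force: [-3.8, -1.5, 12.8]
opening: 0.004
```

```bash
python3 -c "
from h import *
fz(5)"
```

```text
t 20.12 z 305.76 [12.3 12.6 11.1 12.2 12. ] 12.05
```

Emit:
jog_arm --deltas '[0.9,0,0,0,0,0,0]'

```text
t: 20.25
eef_pos: [486.9, 155.8, 305.6]
tcp_rot: [2.852, 1.566, 0.15]
ft_force: [-4.1, -1.4, 15.2]
opening: 0.006
```

```bash
python3 -c "
from h import *
fz(4)"
```

```text
t 20.45 z 305.62 [14.7 14.4 13.3 13.4] 13.93
```

Hard stop reached (14 N, over the 12 N spring): fully down. Lift off.

Emit:
jog_arm --deltas '[-3,0,0,0,0,0,0,-6,0,0,0,0,0,0,-12,0,0,0,0,0,0,-25,0,0,0,0,0,0,-35,0,0,0,0,0,0,-30,0,0,0,0,0,0,0,0,0,0,0,0,0,0,0,0,0,0,0,0]'

```text
t: 21.45
eef_pos: [486.0, 155.6, 421.6]
tcp_rot: [2.863, 1.566, 0.16]
ft_force: [0.7, 0.4, -1.0]
opening: 0.008
```

```bash
python3 -c "
from h import *
fz(4); snap('wrist','wa'); snap('scene','sa'); c=load('wa')
im=cv2.imread('pics/sa.png')
to([487,155,420])"
```

```text
t 21.65 z 421.27 [-0.2  0.1  0.5  0.2] 0.15
t 21.75 pos [486.3 155.6 421.4] F [-0.4  1.1 -0.8] op 0.005 tool [ 4.2e-03  7.0e-04 -1.0e+00] [ 0.425 -0.905  0.001] j6 [ 0.18  0.31  1.81 -0.    1.01  1.31]
tool delta [ 1.4  0.9 -0.4]
rotvec tool [ 0.     -0.0041 -0.0012]
```

View pics/wa.png

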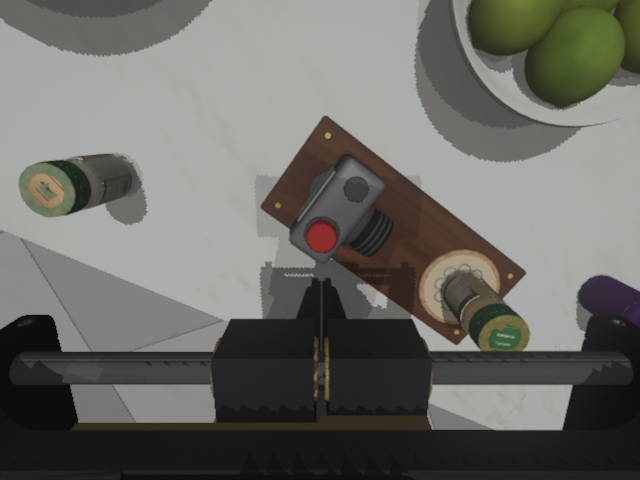

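View pics/sa.png

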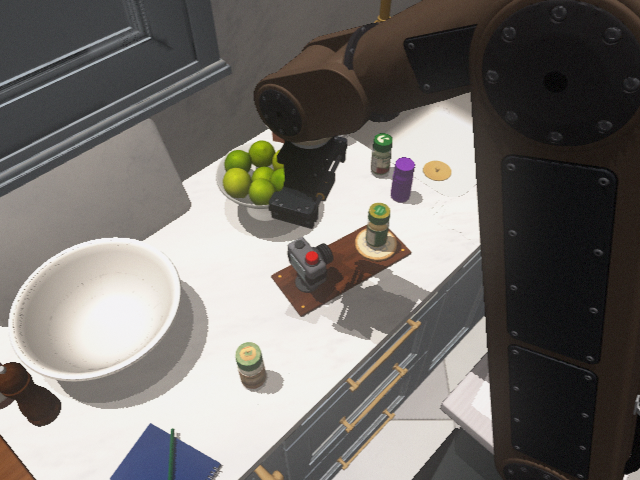

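Button up again (scene (312,257), same as at the start), jar upright on the coaster (377,225), bystanders in place, arm in free air.

```bash
python3 -c "
from h import *
c=load('sa'); print('cap top scene',onz(c,378,210,122)); print(env.job_done())"
```

```text
cap top scene [474.36301364 -23.15071899 122.        ]
the job is handed in; nothing more can be done
None
```

The job is handed in at about 21.8 s of the 54 s allowed. The verdict isn't reported, but every step appeared to go as intended.

- **Jar:** I picked the green-labelled jar, not the brown, cream/red or purple ones. I set it upright on the coaster and let go. Afterwards the wrist view put its cap about 2 mm from the coaster's centre. The last scene view, from a hand-picked pixel, put it about 4 mm off. The two differ, but both are well inside 18 mm.
- **Halfway press:** I felt the button down to its halfway stop and held it at about 6.9 N for roughly 2.4 s. The wrist picture then showed the lens run out.
- **Picture:** I pressed on to the hard stop, about 4 mm further, at about 14 N, and lifted off.
- **Last pictures:** The button was back up, the jar was standing on the coaster, the other two jars looked unmoved, and the arm was touching nothing.
- **Firm push:** While setting the jar down I pushed it onto the coaster at about 27 N for a moment, then eased off before opening the fingers.

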